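# Fit the bayonet filter cartridge into the leaf humidifier

### The arm

A 6-joint arm with a two-finger parallel gripper is mounted at the origin on a cart in front of the work surface, level with it; the furniture and walls round the work are solid. World frame = base frame: x ahead of the robot, y to its left, z up, the work surface at z = 0. Lengths are in m, angles in degrees, forces in N, time in s.
With the tool pointing down it reaches from about 0.375 to 0.9 m from the base axis. Payload 3.1 kg.
Tool frame: the origin (TCP) lies at the very end of the fingers, on their centre line; the grasp point (between the pads) lies 19 mm behind it; z points along the fingers, y is the line along which they close (so a half turn about z gives the same grasp; the last joint's range is limited). The gripper opens to 87 mm and grips with 3 to 60 N. Pads are 19 mm wide; open, the fingers measure 117 mm over their backs; the gripper's body (75 mm by 190 mm) begins 51 mm behind the grasp point.
Start: joints at [-10.227, 30.224, 82.088, -0, 67.689, -10.227], TCP at [0.625, 0, 0.223] pointing down, gripper open.
Joint ranges: [-176.69, 176.69], [-43.24, 126.21], [12.49, 139.97], [-82, 262], [0, 151.66], [-163.58, 163.58]. Speed limits (degrees/s): [159.86, 159.86, 180, 180, 180, 180].

### API

Orientations are given as a 3x3 rotation matrix whose columns are the frame's x, y, z axes.
In Python, from rig import * gives the robot as it stands.
- The arm moves only by the tool jog_arm, never from a script. Its arguments are lists of equal length, an entry for each row: "delta_pos": the shift along the world's x, y, z in cm, a list of three; "turn": the turn about the world's z in degrees; "grip": the closure, from 0 (fully open) to 1 (shut). In form: {"delta_pos": [[x, y, z], ...], "turn": [turn, ...], "grip": [grip, ...]}. A call has 1 to 12 rows; each row is the pose to reach, as a shift and turn from the pose commanded when the call began; what a row does not reach only later rows make up. A row lasts 1/8 s, in which the tool goes at most 62.5 mm and 10.7 degrees, less where a joint would pass 70% of its speed; a pose out of reach is approached as far as the arm can. A call with a gripper value outside its range is refused whole. The fingers move at their own pace and stop on an object; the grip force is fixed at half the most. Time passes only in rows, so rows that repeat a pose let the fingers close. It gives the time, the measured TCP pose, the force, the opening and the grip force at its end, in the units of the state.
- read_state(): the state, without advancing time (a new reading comes with each control period).
- capture(name): name is "scene" or "side" or "wrist"; returns a dict with "color" (420x560x3 uint8, blue, green, red), "fovy" (degrees; the focal length in pixels is half the picture's height over the tangent of half this angle, whatever the lens; pixels are square), "cx", "cy" (the principal point, pixels), "camera_from_world" (4x4, takes a point from world to camera coordinates). Camera axes: x right, y up, looking along -z (the intrinsics and any distortion apply to the point x, -y, -z); pixel columns grow to the right and rows downward; lengths in m; the calibration is good to about 2 mm. A picture is of the moment at which its call begins. There is no depth.
- hand_in(): hands the job in; it is judged then, once.
The state is a dict: "time_s": time; "joint_positions": joint angles; "qvel": joint speeds; "tau": joint torques, N m; "position": TCP position; "tcp_rot": TCP orientation; "force": force on the tool from outside, world axes, zero at the start; "moment": the same for the moment, N m; "opening": opening from 0.0 (shut) to 1.0 (fully open); "grasp_force": force on a finger pad.
Only numpy, scipy, OpenCV 4.12 (cv2) and the standard library are available. Lean on these libraries where they do the work, as an engineer would, in place of code of your own. Each camera call takes 0.05 s, during which the arm holds its last target. There are 200 camera calls.

### The job

Fit the loose filter cartridge into the round humidifier holder: stand it upright over the opening with its two pins in line with the two slots, push it down against the spring until the pins are well under the rim, then twist it clockwise (seen from above) until you feel it come up against the stop, and let it rise into its notch and go. Turn only until the stop is felt and never force it, and leave the other things on the table where they are.

Things in the scene. Friction and masses are not known exactly. Their poses are not given: they have to be found in the camera images.
- cartridge: Loose filter cartridge, 63 mm high, 0.1 to 0.21 kg, standing upright: white round shaft 42 mm across and 36 high, its foot tapered to 33 mm over the lowest 6; above it a blue flange 52 mm across (36 to 40 mm up) and a blue grip bar. Origin: centre of the underside, z up. Bar and pins lie along its x axis; a half turn makes no difference.
- cartridge_grip (a point): Centre of the cartridge's blue grip bar: 42 mm long (along the cartridge's x), 12 mm thick, 24 mm tall, 51 mm above the underside; the flange is 11 mm below this point.
- cartridge_pins (a point): Point on the cartridge's axis, 14 mm above its underside, at the centre line of its steel cross pin: 6 mm thick, its two ends standing out 7 mm from the shaft along +x and -x (56 mm from end to end).
- holder: Humidifier holder, fixed to the table: upright grey round housing 74 mm across, 50 mm high, with a pale metal rim, on a black 104 mm square plate. Origin: centre of the underside, z up. Its two slots lie along +x and -x; a white mark on the plate lies outside each. Contact forces between cartridge and holder, spring included, must never add up to over 40 N.
- holder_mouth (a point): Centre of the holder's opening, in the rim's top face, 50 mm above the plate's underside. The opening is 44.6 mm wide; its two slots are 9.5 mm wide and reach out to 29 mm from the centre.
- holder_lip (a point): Point on the holder's axis at the underside of the lip, 40 mm up. Pins turn only clockwise and below it (cartridge underside below 23 mm; 20 to 21 is good) to a hidden notch 36 to 76 degrees from the slots, new each time. The stop behind it, 4 degrees on, is rubber: resists from 0.1 N m, stiffens over 4 degrees, then hard. In the notch the underside is at 27 mm, short of it at 23 or lower.
- plunger (a joint): Brass spring plunger inside the holder, m pushed down: 0 at rest, 0.018 bottomed. It meets the cartridge's underside 33 mm above the holder's origin and pushes up with 4 N there, 0.45 N more per mm (about 10 N when the cartridge is well in).
- gum_jar: Glass jar, 51 mm wide, 65 high, behind the work; bystander
- jar_lid: Round straw-coloured jar lid, 42 mm wide, 12 high; bystander
- chaveta: Curved knife blade with a wooden back, 53x128x11 mm, lying; bystander
- cap_punch: Small brass punch, 21 mm wide, 49 high, standing; bystander
- gum_brush: Thin brush with an orange handle, 161 mm long, 11 thick, lying; bystander
- pencil: Green pencil, 112 mm long, 7 thick, lying; bystander
Things that resemble listed ones, but are neither listed nor needed, are in the scene too. Leave any black or turquoise look-alike of the cartridge alone.

How it is judged:
By the outcome, as a careful person would: the job done as asked, in the order asked, and still so for the second after the job is handed in, with the robot touching nothing.
It also fails if it takes over 59 s, if anything falls off the work surface, if the arm or the gripper's body presses on something with over 40 N, if the wrist force passes 120 N, or if a joint passes its speed limit or range.

## Working session

There is one attempt and no reset: what is moved stays moved. The work goes in short steps, Python scripts to look and compute and a tool call to move; the robot and the scene stay as the last step left them, time stands still between calls to the robot, and variables do not carry over. Pictures are saved under pics/ and viewed, at most 10 in all, crops included, and the job is handed in when it is done.

Besides the shell and the picture viewer there is one more tool, called after "Emit:" by a JSON object that holds its "method" and its "body", one argument or row to a line. jog_arm: Moves the arm, as the interface text tells. Its arguments: {"type":"object","properties":{"delta_pos":{"type":"array"},"turn":{"type":"array"},"grip":{"type":"array"}},"required":["delta_pos","turn","grip"]}

```bash
mkdir -p pics; ls; python3 - <<'E'
from rig import *
import cv2,numpy as np
for n in ("scene","side","wrist"):
    d=capture(n); cv2.imwrite(f"pics/{n}0.png",d["color"]); print(n,d["fovy"],d["cx"],d["cy"],[k for k in d]); print(np.round(d["camera_from_world"],3).tolist())
a=[cv2.imread(f"pics/{n}0.png") for n in("scene","side")]
s=read_state();print(s)
E
```

```text
pics
scene 46.89139339694757 278.0305882153295 199.80776833896448 ['color', 'fovy', 'cx', 'cy', 'camera_from_world']
[[-0.013, 1.0, -0.01, -0.156], [-0.856, -0.006, 0.516, 0.431], [0.516, 0.015, 0.856, -1.229], [0.0, 0.0, 0.0, 1.0]]
side 42.364788085390586 283.3700116101892 206.63134026717842 ['color', 'fovy', 'cx', 'cy', 'camera_from_world']
[[0.813, -0.582, -0.015, -0.381], [0.246, 0.321, 0.914, -0.236], [-0.527, -0.747, 0.405, -0.673], [0.0, 0.0, 0.0, 1.0]]
wrist 60.949089510261345 281.35827211123893 213.73126153149735 ['color', 'fovy', 'cx', 'cy', 'camera_from_world']
[[1.0, -0.0, -0.002, -0.625], [-0.0, 0.963, -0.271, 0.032], [0.002, 0.271, 0.963, -0.391], [0.0, 0.0, 0.0, 1.0]]
{'time_s': 0.15, 'joint_positions': array([-1.02259205e+01,  3.02673563e+01,  8.21397013e+01, -2.41128396e-03,
        6.76895961e+01, -1.02255747e+01]), 'qvel': array([ 0.05824901, -0.17135192, -0.22422956,  0.07103608, -0.07411944,
       -0.01056717]), 'tau': array([ 9.14956272e-04, -4.40429199e+01, -1.76841742e+01,  6.33679633e-02,
        5.52540855e-02, -1.06930895e-04]), 'position': array([6.24433599e-01, 1.34566405e-04, 2.21788737e-01]), 'tcp_rot': array([[-9.75567325e-06,  9.99998610e-01, -1.66704009e-03],
       [ 9.99999966e-01,  1.01910574e-05,  2.61163653e-04],
       [ 2.61180279e-04, -1.66703749e-03, -9.99998576e-01]]), 'force': array([-0.37208985,  0.51909452, -0.21673275]), 'moment': array([-0.02825709, -0.0237954 ,  0.00749783]), 'grasp_force': 0.0, 'opening': 1.0015085826105088}
```

View pics/scene0.png

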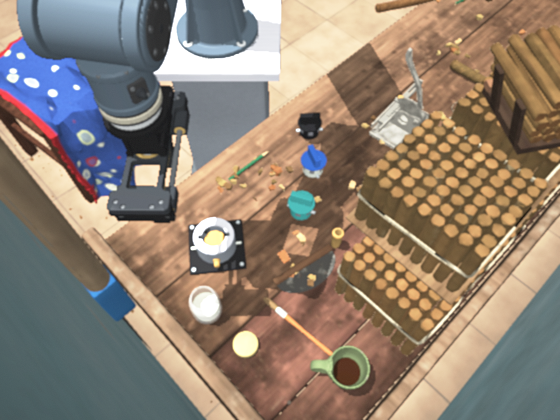

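View pics/side0.png

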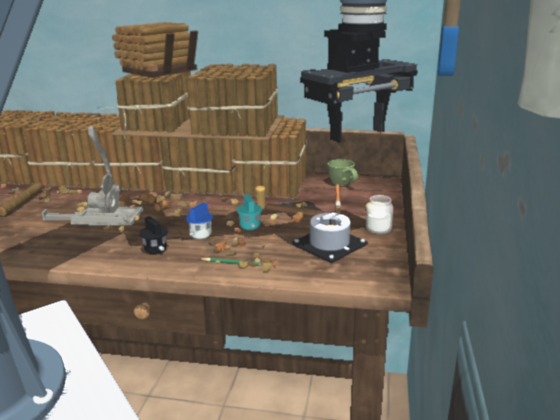

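The scene picture shows three candidates: black at (309,123), blue and white at (313,160), turquoise at (301,205). The blue and white one matches the description. The holder is at (214,240). Next is one close crop of both.

```bash
cat > h.py <<'E'
from rig import *
import cv2,numpy as np
def cam(n):
    d=capture(n); f=d["color"].shape[0]/2/np.tan(np.radians(d["fovy"])/2)
    return d,f
def back(d,uv,z):
    f=d["color"].shape[0]/2/np.tan(np.radians(d["fovy"])/2)
    T=np.array(d["camera_from_world"]);R=T[:3,:3];c=-R.T@T[:3,3]
    r=R.T@np.array([(uv[0]-d["cx"])/f,-(uv[1]-d["cy"])/f,-1]);return c+r*(z-c[2])/r[2]
def proj(d,p):
    f=d["color"].shape[0]/2/np.tan(np.radians(d["fovy"])/2)
    T=np.array(d["camera_from_world"]);q=T[:3,:3]@np.array(p)+T[:3,3]
    return np.array([d["cx"]+f*q[0]/-q[2],d["cy"]-f*q[1]/-q[2]])
E
python3 - <<'E'
from h import *
d,_=cam("scene")
i=d["color"]
def crop(x,y,w=66,s=6): return cv2.resize(i[y:y+w,x:x+w],None,fx=s,fy=s,interpolation=cv2.INTER_CUBIC)
cv2.imwrite("pics/c1.png",np.hstack([crop(280,130),crop(184,208)]))
print(back(d,(314,158),.051),back(d,(214,234),.05),back(d,(301,203),.05),back(d,(309,123),.04))
for c in((190,224),(240,222),(246,268),(190,270)):print(back(d,c,.008))
E
```

```text
[0.43659441 0.23311045 0.051     ] [0.60564503 0.04881638 0.05      ] [0.53955755 0.20628377 0.05      ] [0.33811321 0.22572361 0.04      ]
[ 0.56308416 -0.00608336  0.008     ]
[0.55798894 0.08994677 0.008     ]
[0.65321077 0.10599519 0.008     ]
[0.658017   0.00407435 0.008     ]
```

View pics/c1.png

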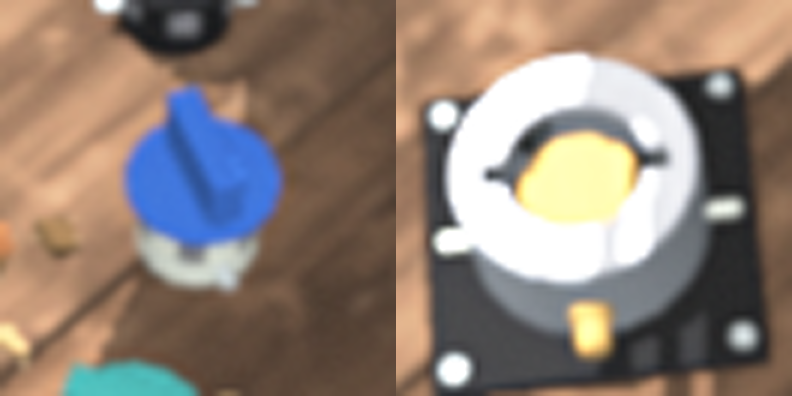

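The crop confirms the blue flange and bar on a white shaft. The bar's top face runs from about scene (311,146) to (318,160). The holder slots are at scene (199.7,237.2) and (228.7,234.2), and the marks at (193.8,248) and (238.7,242.7).

```bash
python3 - <<'E'
from h import *
d,_=cam("scene")
a,b=back(d,(311,145.5),.063),back(d,(318.5,161),.063)
print(a,b,(a+b)/2,np.linalg.norm(a-b),np.degrees(np.arctan2(*(b-a)[1::-1])))
for p,q,z in(((199.7,237.2),(228.7,234.2),.05),((193.8,248),(238.7,242.7),.009)):
    a,b=back(d,p,z),back(d,q,z);print(a,b,(a+b)/2,np.degrees(np.arctan2(*(b-a)[1::-1])))
E
```

```text
[0.41491235 0.22709254 0.063     ] [0.45243337 0.24076767 0.063     ] [0.43367286 0.23393011 0.063     ] 0.03993540275647172 20.02506548929381
[0.61227951 0.02362002 0.05      ] [0.60584026 0.07536521 0.05      ] [0.60905989 0.04949262 0.05      ] 97.0935144821193
[0.61431195 0.00667789 0.009     ] [0.60267265 0.08996982 0.009     ] [0.6084923  0.04832385 0.009     ] 97.95505404985158
```

Emit:
{"method": "jog_arm", "body": {
  "delta_pos": [
    [-2, 2.5, 0],
    [-5, 6.5, 0],
    [-9, 11, 0],
    [-13, 16, 0],
    [-16, 20, -1],
    [-18, 22.5, -3],
    [-19.1, 23.4, -5],
    [-19.1, 23.4, -6],
    [-19.1, 23.4, -6],
    [-19.1, 23.4, -6]
  ],
  "turn": [-5, -15, -25, -35, -45, -55, -63, -70, -70, -70],
  "grip": [0, 0, 0, 0, 0, 0, 0, 0, 0, 0]
}}

```text
time_s: 1.5
position: [0.4345, 0.234, 0.1629]
tcp_rot: [[0.939, 0.343, 0.001], [0.343, -0.939, 0.0], [0.001, 0.0, -1.0]]
force: [0.9, 0.1, 0.3]
opening: 1.001
grasp_force: 0.0
```

```bash
python3 - <<'E'
from h import *
d,_=cam("wrist");i=d["color"].copy()
s=read_state();print(s["position"],s["joint_positions"],s["tcp_rot"])
cv2.imwrite("pics/w1.png",i)
for p in((.4337,.2339,.063),(.4337,.2339,.051)):print(proj(d,p))
# blue mask: top face ends later by eye
E
```

```text
[0.4346729  0.23400248 0.16306509] [1.53009775e+01 2.52858339e+01 1.04249511e+02 5.24602277e-04
 5.03896143e+01 8.52464212e+01] [[ 9.39367704e-01  3.42909209e-01  1.26141587e-03]
 [ 3.42909043e-01 -9.39368545e-01  3.52420480e-04]
 [ 1.30578262e-03  1.01498493e-04 -9.99999142e-01]]
[281.19108054 216.98361563]
[281.20325767 212.77836764]
```

View pics/w1.png

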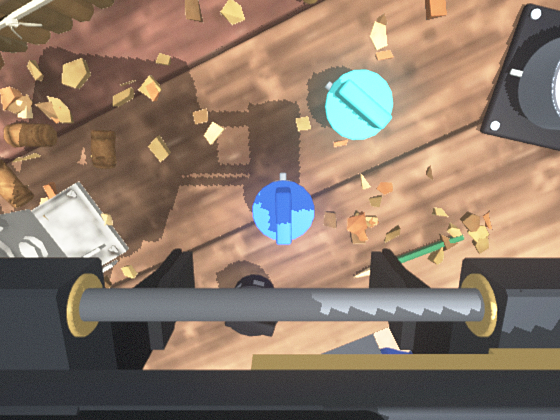

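The wrist picture shows the bar's top face at x 276–291, y 187–245, upright in the image, so the yaw matches. Its centre is (283.5,216). The turquoise and black ones lie clear to the sides.

```bash
python3 - <<'E'
from h import *
d,_=cam("wrist")
c=back(d,(283.5,216),.063);print(c, c-read_state()["position"])
a,b=back(d,(284,187),.063),back(d,(283.5,245),.063);print(a,b,np.degrees(np.arctan2(*(a-b)[1::-1])),(a+b)/2,np.linalg.norm(a-b))
E
```

```text
[0.43515621 0.23247305 0.063     ] [ 0.00048411 -0.00149482 -0.10009053]
[0.45646584 0.23988531 0.063     ] [0.41298386 0.22434647 0.063     ] 19.6649949889073 [0.43472485 0.23211589 0.063     ] 0.046175084632588945
```

Emit:
{"method": "jog_arm", "body": {
  "delta_pos": [
    [0, -0.15, -2],
    [0, -0.15, -5],
    [0, -0.15, -8],
    [0, -0.15, -10.5],
    [0, -0.15, -11.6],
    [0, -0.15, -11.9],
    [0, -0.15, -11.9],
    [0, -0.15, -11.9],
    [0, -0.15, -11.9],
    [0, -0.15, -11.9],
    [0, -0.15, -11.9],
    [0, -0.15, -11.9]
  ],
  "turn": [0, 0, 0, 0, 0, 0, 0, 0, 0, 0, 0, 0],
  "grip": [0, 0, 0, 0, 0, 0, 0, 1, 1, 1, 1, 1]
}}

```text
time_s: 3.1
position: [0.4339, 0.2325, 0.0436]
tcp_rot: [[0.94, 0.342, -0.0], [0.342, -0.94, 0.0], [-0.0, -0.0, -1.0]]
force: [0.5, -1.0, 0.1]
opening: 0.516
grasp_force: 0.0
```

Emit:
{"method": "jog_arm", "body": {
  "delta_pos": [
    [0, 0, 0],
    [0, 0, 0],
    [0, 0, 0],
    [0, 0, 0]
  ],
  "turn": [0, 0, 0, 0],
  "grip": [1, 1, 1, 1]
}}

```text
time_s: 3.6
position: [0.434, 0.2325, 0.0435]
tcp_rot: [[0.94, 0.342, -0.0], [0.342, -0.94, 0.0], [-0.0, -0.0, -1.0]]
force: [0.8, -0.0, 0.4]
opening: 0.135
grasp_force: 30.0
```

Emit:
{"method": "jog_arm", "body": {
  "delta_pos": [
    [0, 0, 1.5],
    [0, 0, 5],
    [0, 0, 9],
    [0, -2, 11.5],
    [1, -5, 12],
    [2.5, -9, 12],
    [4.5, -13, 12],
    [6.5, -17, 12],
    [8, -20, 12],
    [8.8, -21.5, 12],
    [8.8, -21.5, 12],
    [8.8, -21.5, 12]
  ],
  "turn": [0, 0, 0, 0, 0, 0, 0, 0, 0, 0, 0, 0],
  "grip": [1, 1, 1, 1, 1, 1, 1, 1, 1, 1, 1, 1]
}}

```text
time_s: 5.1
position: [0.5208, 0.0187, 0.1635]
tcp_rot: [[0.939, 0.343, -0.002], [0.343, -0.939, 0.001], [-0.001, -0.001, -1.0]]
force: [-0.6, -0.0, -1.7]
opening: 0.138
grasp_force: 30.0
```

```bash
python3 - <<'E'
from h import *
d,_=cam("wrist");i=d["color"].copy()
s=read_state();print(s["position"])
cv2.imwrite("pics/w2.png",i)
print(proj(d,(.609,.0495,.05)))
E
```

```text
[0.52084223 0.01885394 0.16351929]
[283.37463267  87.45118584]
```

View pics/w2.png

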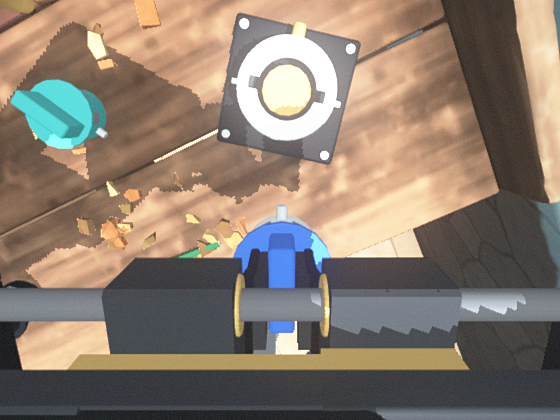

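The wrist picture shows the rim centred near (287,87), the slots near (252,83) and (322,96), and the marks at (236,81) and (338,104). The cartridge is held straight. I'll refine these numerically.

```bash
python3 - <<'E'
from h import *
d,_=cam("wrist");i=d["color"]
hsv=cv2.cvtColor(i,cv2.COLOR_BGR2HSV);m=((hsv[...,2]>185)&(hsv[...,1]<40)).astype(np.uint8)*255
m[165:]=0;m[:,:225]=0;m[:,350:]=0
n,l,st,ce=cv2.connectedComponentsWithStats(m)
for k in range(1,n):
    if st[k,4]>12: print(st[k],ce[k],back(d,ce[k],.009))
k=1+np.argmax(st[1:,4]);c=max(cv2.findContours((l==k).astype(np.uint8),0,1)[0],key=len)
e=cv2.fitEllipse(cv2.convexHull(c));print(e,back(d,e[0],.05))
v=cv2.resize(i[25:165,215:365],None,fx=5,fy=4*1.25,interpolation=cv2.INTER_CUBIC)
mm=cv2.resize(m[25:165,215:365],None,fx=2,fy=2);cv2.imwrite("pics/w3.png",cv2.resize(v,None,fx=.8,fy=.8))
E
```

```text
[239  18  11  11  92] [244.06521739  23.09782609] [0.64645821 0.09676435 0.009     ]
[ 231   23  110  118 5596] [286.76411723  85.36436741] [0.6140679  0.04833064 0.009     ]
[346  44   4  10  34] [347.70588235  48.5       ] [0.65766442 0.01151446 0.009     ]
[ 263   65   47   46 1606] [285.9607721   87.17123288] [0.61249809 0.04846761 0.009     ]
[225 130   5   8  34] [226.70588235 133.5       ] [0.55930146 0.0835855  0.009     ]
[320 151   9   9  69] [324. 155.] [ 0.57105712 -0.0025361   0.009     ]
((286.78289794921875, 85.00711822509766), (104.04715728759766, 111.80952453613281), 6.771044731140137) [0.61145434 0.04792089 0.05      ]
```

View pics/w3.png

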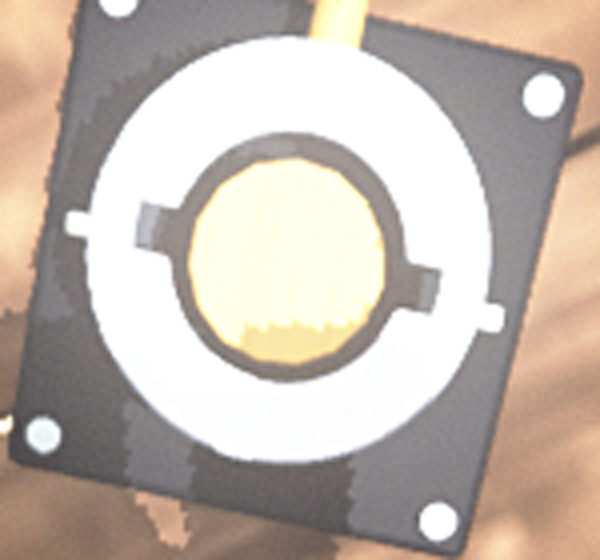

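The enlarged crop shows the opening centred at about full-image (287.4,89). The slot ends are at (249.5,81.5) and (324.5,97.5), the marks at (234.5,81) and (337.5,104.5), and the bolts at the corners.

```bash
python3 - <<'E'
from h import *
d,_=cam("wrist")
s=read_state();print(s["position"])
ang=lambda a,b:np.degrees(np.arctan2(*(b-a)[1::-1]))
for p,q,z in(((249.5,81.5),(324.5,97.5),.05),((234.5,81),(337.5,104.5),.009)):
    a,b=back(d,p,z),back(d,q,z);print((a+b)/2,ang(b,a),np.linalg.norm(a-b))
for p in((287.5,89),(287.5,87.3)):print(back(d,p,.05))
c=[back(d,p,.009) for p in((244.2,24.5),(350.7,48.5),(324.5,155.5),(225.7,133.5))]
print(sum(c)/4,ang(c[1],c[0]),ang(c[2],c[3]),ang(c[3],c[0]),ang(c[2],c[1]))
# opening edges check: circle of r .0223 at candidate
T=.05
print("held pin end", back(d,(281.5,211),s["position"][2]-.0435+.014))
E
```

```text
[0.52118595 0.01876029 0.16353358]
[0.60880221 0.04654277 0.05      ] 98.66605764956489 0.055939702763736915
[0.60858517 0.04653076 0.009     ] 97.86845912380444 0.08871458358371782
[0.60922761 0.046476   0.05      ]
[0.61032707 0.04688357 0.05      ]
[0.6086436  0.04670805 0.009     ] 98.48224315723162 97.69166772816203 7.870279982661216 8.019040623077089
held pin end [0.5426696  0.02673299 0.13403358]
```

Emit:
{"method": "jog_arm", "body": {
  "delta_pos": [
    [1, 0.3, 0],
    [3, 1, 0],
    [5, 1.7, 0],
    [7, 2.2, 0],
    [8.4, 2.6, 0],
    [8.8, 2.7, 0],
    [8.8, 2.7, -1.5],
    [8.8, 2.7, -3.5],
    [8.8, 2.7, -5],
    [8.8, 2.7, -5],
    [8.8, 2.7, -5],
    [8.8, 2.7, -5]
  ],
  "turn": [6, 16, 26, 36, 46, 56, 66, 74, 78, 78, 78, 78],
  "grip": [1, 1, 1, 1, 1, 1, 1, 1, 1, 1, 1, 1]
}}

```text
time_s: 6.75
position: [0.6106, 0.0447, 0.1144]
tcp_rot: [[-0.139, 0.99, 0.002], [0.99, 0.139, -0.0], [-0.0, 0.002, -1.0]]
force: [0.4, 0.5, -0.9]
opening: 0.134
grasp_force: 30.0
```

```bash
python3 - <<'E'
from h import *
s=read_state();p=s["position"];print(p,s["tcp_rot"][:,0],s["force"],s["joint_positions"])
o=[]
for n,x,y in(("scene",165,180),("side",290,160)):
    d,_=cam(n);i=d["color"];o.append(cv2.resize(i[y:y+100,x:x+100],None,fx=4,fy=4,interpolation=cv2.INTER_CUBIC))
    R=s["tcp_rot"]
    for nm,q in(("holder mouth",(.609,.0467,.05)),("cart base",(p[0]-.0001,p[1]+.0008,p[2]-.0435)),("pin+",(p[0]-.0039,p[1]+.0285,p[2]-.0295)),("pin-",(p[0]+.0039,p[1]-.0269,p[2]-.0295))):
        print(n,nm,(proj(d,q)-[x,y])*4+([400,0] if n=="side" else [0,0]))
cv2.imwrite("pics/h1.png",np.hstack(o))
E
```

```text
[0.61057214 0.04469782 0.11442147] [-1.38941207e-01  9.90300555e-01 -3.88457732e-04] [ 0.36685484  0.49497693 -0.85780548] [-6.26009539e+00  3.69769456e+01  8.93713462e+01  2.17101980e-03
  5.35543902e+01 -1.42479858e+01]
scene holder mouth [190.69826844 222.62826093]
scene cart base [181.7354631  204.06546408]
scene pin+ [241.90072836 181.87353623]
scene pin- [112.93851691 196.93057667]
side holder mouth [558.49239271 241.19402339]
side cart base [563.52741432 200.26817731]
side pin+ [519.57154417 155.67687134]
side pin- [610.79996454 189.76355035]
```

View pics/h1.png

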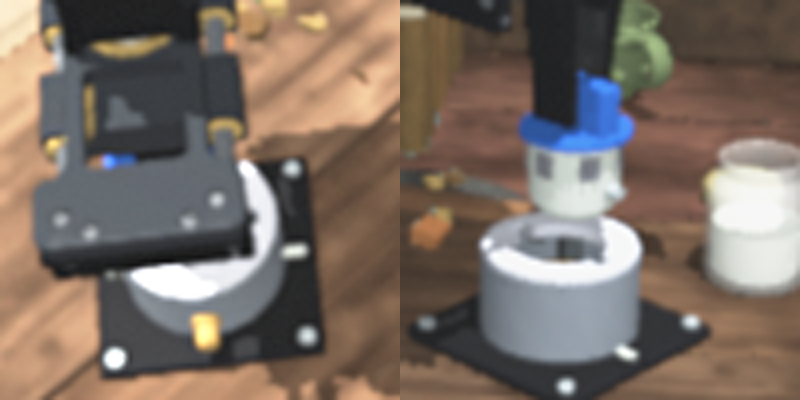

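The side view shows the cartridge sitting right of its predicted position. Its shaft spans about crop x 527–620 and the rim 481–643, so it may be off-centre in the grip along the bar. I'll check numerically.

```bash
cat > m.py <<'E'
from h import *
s=read_state();p=s["position"];R=s["tcp_rot"]
def side():
    d,_=cam("side");i=d["color"];hsv=cv2.cvtColor(i,cv2.COLOR_BGR2HSV).astype(int)
    blue=((abs(hsv[...,0]-110)<12)&(hsv[...,1]>130)&(hsv[...,2]>60));blue[:150]=0;blue[:,:300]=0;blue[220:]=0;blue[:,400:]=0
    for y in range(176,200): 
        x=np.where(blue[y])[0]
        if len(x):print("blue",y,x.min(),x.max())
    return d
E
python3 - <<'E'
from m import *
d=side();i=d["color"]
g=cv2.cvtColor(i,cv2.COLOR_BGR2GRAY)
for y in(202,206,209): print(y,g[y,316:356].tolist())
for y in(216,220,224,228): print(y,g[y,404:462] [:60].tolist()if 0 else g[y,304:360].tolist())
# predicted extents
def circ(c,r,n=90):
    q=np.array([proj(d,(c[0]+r*np.cos(t),c[1]+r*np.sin(t),c[2])) for t in np.linspace(0,2*np.pi,n)]);return q.min(0),q.max(0)
b=p+[0,0,-.0435]
print("flange top",circ(b+[0,0,.04],.026),"flange bot",circ(b+[0,0,.036],.026),"shaft mid",circ(b+[0,0,.02],.021),"rim",circ((.609,.0467,.05),.037))
w,_=cam("wrist");j=w["color"];cv2.imwrite("pics/w4.png",j[150:350,180:380])
hsv=cv2.cvtColor(j,cv2.COLOR_BGR2HSV).astype(int)
bl=((abs(hsv[...,0]-112)<12)&(hsv[...,1]>130))
for x in(250,260,270,295,305,315):
    y=np.where(bl[150:,x])[0];print(x,y.min()+150 if len(y) else None)
print("col 281",j[190:232,281].tolist())
X=R[:,0]
for o in(-.005,0,.005):
  for nm,h,l in(("pin tip",.014,.028),("flange front bot",.036,.026),("flange front top",.04,.026),("bar top front",.063,.021)):
    print(o,nm,proj(w,b+X*(o+l)+[0,0,h]))
E
```

```text
blue 178 334 336
blue 179 334 341
blue 180 334 342
blue 181 334 344
blue 182 334 344
blue 183 334 344
blue 184 334 344
blue 185 334 344
blue 186 334 344
blue 187 334 343
blue 188 334 344
blue 189 321 346
blue 190 321 347
blue 191 320 347
blue 192 320 347
blue 193 320 347
blue 194 321 346
blue 195 323 345
blue 196 325 343
blue 197 329 339
202 [76, 77, 78, 79, 82, 99, 133, 145, 120, 109, 112, 135, 179, 203, 208, 210, 211, 208, 182, 135, 119, 122, 127, 150, 190, 206, 203, 184, 157, 105, 73, 70, 72, 73, 74, 75, 78, 80, 81, 81]
206 [110, 113, 115, 115, 116, 123, 143, 164, 177, 185, 190, 193, 201, 208, 213, 220, 221, 227, 225, 215, 224, 224, 221, 226, 229, 233, 239, 239, 216, 150, 110, 96, 92, 91, 91, 90, 90, 88, 87, 87]
209 [108, 111, 112, 110, 109, 112, 131, 161, 178, 187, 194, 202, 209, 220, 224, 227, 229, 231, 233, 233, 233, 232, 232, 230, 221, 193, 175, 178, 183, 168, 125, 103, 103, 103, 103, 103, 103, 103, 103, 103]
216 [62, 64, 64, 65, 66, 67, 68, 74, 94, 125, 147, 158, 166, 171, 179, 181, 169, 150, 152, 168, 183, 192, 198, 199, 200, 200, 199, 197, 194, 190, 187, 182, 176, 171, 168,
[... 1868 characters left out ...]
1, 99], [238, 145, 103], [235, 141, 98], [231, 134, 94], [232, 138, 94], [233, 139, 97], [231, 135, 92], [234, 136, 97], [235, 142, 98]]
-0.005 pin tip [279.2600374  209.41105545]
-0.005 flange front bot [279.0427841  224.75880937]
-0.005 flange front top [278.99620746 227.22985053]
-0.005 bar top front [278.7092629  254.83489641]
0 pin tip [279.24320585 200.65763238]
0 flange front bot [279.02231342 215.09853418]
0 flange front top [278.97491389 217.37325231]
0 bar top front [278.68248835 243.87366038]
0.005 pin tip [279.22614123 191.78299834]
0.005 flange front bot [279.00152583 205.2887095 ]
0.005 flange front top [278.95328326 207.36063086]
0.005 bar top front [278.65523136 232.71491697]
```

View pics/w4.png

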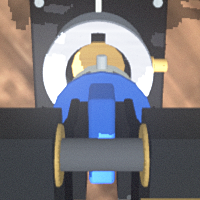

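Emit:
{"method": "jog_arm", "body": {
  "delta_pos": [
    [-0.1, 0.2, 0],
    [-0.3, 0.5, -0.2],
    [-0.35, 0.5, -0.8],
    [-0.35, 0.5, -1.2],
    [-0.35, 0.5, -1.2],
    [-0.35, 0.5, -1.2]
  ],
  "turn": [0, 0, 0, 0, 0, 0],
  "grip": [1, 1, 1, 1, 1, 1]
}}

```text
time_s: 7.7
position: [0.6066, 0.0495, 0.1015]
tcp_rot: [[-0.139, 0.99, 0.0], [0.99, 0.139, -0.0], [-0.0, 0.0, -1.0]]
force: [-1.1, -1.2, -0.7]
opening: 0.134
grasp_force: 30.0
```

```bash
cat > q.py <<'E'
from h import *
from scipy.optimize import least_squares
def cut(g,x0,x1,y): # half-level crossings
    return g[y,x0:x1].tolist()
d,_=cam("side");w,_=cam("wrist")
s=read_state();p=s["position"];R=s["tcp_rot"];print(p,s["force"])
i=d["color"];hsv=cv2.cvtColor(i,cv2.COLOR_BGR2HSV).astype(int)
blue=((abs(hsv[...,0]-110)<12)&(hsv[...,1]>130)&(hsv[...,2]>60));blue[:160]=0;blue[:,:300]=0;blue[240:]=0;blue[:,400:]=0
ys,xs=np.where(blue);fb=ys.max();fl=xs.min();fr=xs.max()
print("side flange x",fl,fr+1,"bottom",fb+1)
g=cv2.cvtColor(i,cv2.COLOR_BGR2GRAY)
r=np.where(g[217:231,296:365]>215);print("rim x",r[1].min()+296,r[1].max()+297,"y",)
for c in(322,330,338):print("rim col",c,[int(v) for v in g[205:240,c]])
b=p+[0,0,-.0435]
def circ(d,c,r,n=90):
    q=np.array([proj(d,(c[0]+r*np.cos(t),c[1]+r*np.sin(t),c[2])) for t in np.linspace(0,2*np.pi,n)]);return q.min(0).round(1),q.max(0).round(1)
print("pred flange bot",circ(d,b+[0,0,.036],.026),"flange top",circ(d,b+[0,0,.04],.026),"rim(.607,.0466)",circ(d,(.607,.0466,.05),.037))
j=w["color"];hsv=cv2.cvtColor(j,cv2.COLOR_BGR2HSV);m=((hsv[...,2]>185)&(hsv[...,1]<40))
for y in range(150,225,12):
    x=np.where(m[y,190:370])[0]+190;print("w rim",y,(x.min(),x.max()+1) if len(x) else None)
bl=((abs(hsv[...,0].astype(int)-112)<12)&(hsv[...,1]>130));
for y in(226,230,234,238):
    x=np.where(bl[y,190:370])[0]+190;print("w flange",y,(x.min(),x.max()+1) if len(x) else None)
print("w pred rim",circ(w,(.607,.0466,.05),.037),"flange",circ(w,b+[0,0,.04],.026))
cv2.imwrite("pics/q.png",np.hstack([cv2.resize(i[160:260,290:370],(400,500),interpolation=2),cv2.resize(j[130:230,240:320],(400,500),interpolation=2)]))
E
python3 q.py
```

```text
[0.6066775  0.04945123 0.10165429] [-0.079964    0.51704852 -0.90376702]
side flange x 317 345 bottom 204
rim x 311 350 y
rim col 322 [118, 111, 110, 110, 112, 138, 175, 188, 189, 190, 191, 192, 187, 164, 129, 110, 118, 123, 135, 210, 249, 248, 247, 247, 231, 184, 149, 143, 143, 143, 144, 144, 143, 144, 144]
rim col 330 [196, 202, 198, 197, 199, 207, 221, 230, 233, 232, 232, 231, 231, 230, 222, 183, 114, 70, 62, 79, 161, 243, 248, 247, 246, 238, 195, 154, 153, 157, 157, 157, 157, 157, 157]
rim col 338 [197, 197, 196, 195, 203, 221, 228, 236, 232, 203, 180, 192, 200, 185, 172, 149, 126, 118, 116, 130, 203, 248, 248, 247, 241, 217, 174, 160, 159, 160, 160, 161, 160, 160, 159]
pred flange bot (array([313.9, 192.9]), array([342.4, 204. ])) flange top (array([314. , 190.9]), array([342.5, 201.9])) rim(.607,.0466) (array([308.9, 212.3]), array([348.9, 229.4]))
w rim 150 None
w rim 162 (np.int64(216), np.int64(350))
w rim 174 None
w rim 186 (np.int64(262), np.int64(303))
w rim 198 (np.int64(240), np.int64(323))
w rim 210 (np.int64(233), np.int64(333))
w rim 222 (np.int64(226), np.int64(338))
w flange 226 (np.int64(261), np.int64(303))
w flange 230 (np.int64(254), np.int64(310))
w flange 234 (np.int64(248), np.int64(316))
w flange 238 (np.int64(245), np.int64(319))
w pred rim (array([221. , 182.3]), array([337.6, 292.3])) flange (array([227.2, 217.4]), array([330.6, 312.9]))
```

View pics/q.png

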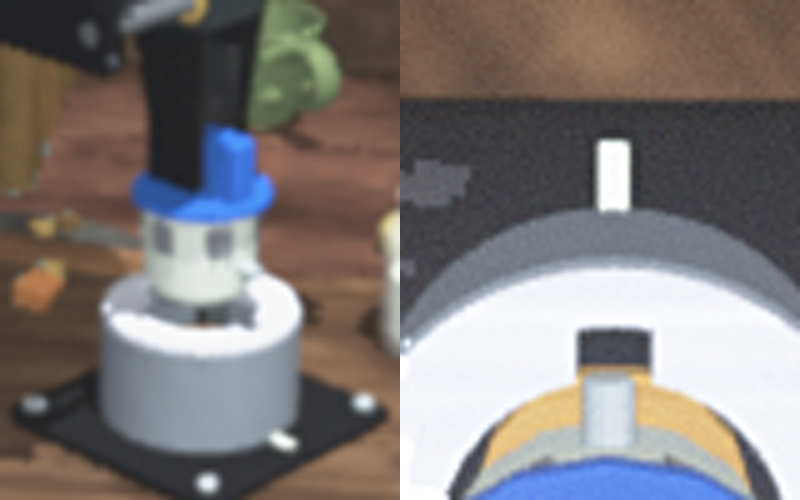

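The right half shows the pin at about column 281.6 over the slot at about 283, with the mark in line. The side half shows the cartridge centred over the rim to within about 0.5 mm. I'll shift 0.5 mm and lower gently.

Emit:
{"method": "jog_arm", "body": {
  "delta_pos": [
    [0.05, 0, -0.2],
    [0.05, 0, -0.5],
    [0.05, 0, -0.8],
    [0.05, 0, -1.1],
    [0.05, 0, -1.4],
    [0.05, 0, -1.4]
  ],
  "turn": [0, 0, 0, 0, 0, 0],
  "grip": [1, 1, 1, 1, 1, 1]
}}

```text
time_s: 8.55
position: [0.6068, 0.0495, 0.0872]
tcp_rot: [[-0.139, 0.99, -0.001], [0.99, 0.139, 0.0], [0.0, -0.001, -1.0]]
force: [0.3, -0.6, -1.3]
opening: 0.136
grasp_force: 30.0
```

Emit:
{"method": "jog_arm", "body": {
  "delta_pos": [
    [0, 0, -0.2],
    [0, 0, -0.4],
    [0, 0, -0.6],
    [0, 0, -0.6]
  ],
  "turn": [0, 0, 0, 0],
  "grip": [1, 1, 1, 1]
}}

```text
time_s: 9.05
position: [0.6068, 0.0495, 0.0813]
tcp_rot: [[-0.139, 0.99, -0.0], [0.99, 0.139, 0.0], [0.0, -0.0, -1.0]]
force: [0.4, -0.3, -1.8]
opening: 0.138
grasp_force: 30.0
```

Emit:
{"method": "jog_arm", "body": {
  "delta_pos": [
    [0, 0, -0.1],
    [0, 0, -0.2],
    [0, 0, -0.3],
    [0, 0, -0.4],
    [0, 0, -0.4]
  ],
  "turn": [0, 0, 0, 0, 0],
  "grip": [1, 1, 1, 1, 1]
}}

```text
time_s: 9.68
position: [0.6069, 0.0495, 0.0774]
tcp_rot: [[-0.139, 0.99, -0.0], [0.99, 0.139, 0.0], [0.0, -0.0, -1.0]]
force: [0.5, 0.6, -1.6]
opening: 0.138
grasp_force: 30.0
```

Pins are in the slots with no contact force. Now pushing against the spring.

Emit:
{"method": "jog_arm", "body": {
  "delta_pos": [
    [0, 0, -0.1],
    [0, 0, -0.25],
    [0, 0, -0.4],
    [0, 0, -0.55],
    [0, 0, -0.7],
    [0, 0, -0.7]
  ],
  "turn": [0, 0, 0, 0, 0, 0],
  "grip": [1, 1, 1, 1, 1, 1]
}}

```text
time_s: 10.42
position: [0.6071, 0.0495, 0.0707]
tcp_rot: [[-0.139, 0.99, 0.0], [0.99, 0.139, -0.0], [-0.0, 0.0, -1.0]]
force: [-2.4, 0.4, 5.4]
opening: 0.129
grasp_force: 30.0
```

Emit:
{"method": "jog_arm", "body": {
  "delta_pos": [
    [0, 0, -0.15],
    [0, 0, -0.3],
    [0, 0, -0.45],
    [0, 0, -0.6],
    [0, 0, -0.68],
    [0, 0, -0.68]
  ],
  "turn": [0, 0, 0, 0, 0, 0],
  "grip": [1, 1, 1, 1, 1, 1]
}}

```text
time_s: 11.18
position: [0.6071, 0.0495, 0.0644]
tcp_rot: [[-0.139, 0.99, 0.0], [0.99, 0.139, -0.0], [-0.0, 0.0, -1.0]]
force: [-1.8, 0.3, 7.7]
opening: 0.136
grasp_force: 30.0
```

```bash
python3 -c "
from rig import *
s=read_state();print(s['position'],s['force'],s['moment'],s['joint_positions'])"
```

```text
[0.60713013 0.04953252 0.06438064] [-1.78226872  0.31786996  7.65694106] [ 0.01662141  0.37010398 -0.01428155] [-5.83475261e+00  4.10177916e+01  9.12811049e+01 -8.67413699e-04
  4.76787251e+01 -1.38346675e+01]
```

Depth is good: underside about 21 mm, spring force about 9.3 N. Now I'll twist clockwise, compensating for the axis offset of about 2.5 mm.

Emit:
{"method": "jog_arm", "body": {
  "delta_pos": [
    [0.02, 0, 0],
    [0.043, 0, 0],
    [0.065, 0, 0],
    [0.065, 0, 0]
  ],
  "turn": [-5, -10, -15, -15],
  "grip": [1, 1, 1, 1]
}}

```text
time_s: 11.68
position: [0.6089, 0.0494, 0.0648]
tcp_rot: [[0.122, 0.992, 0.003], [0.992, -0.122, -0.0], [0.0, 0.003, -1.0]]
force: [-1.3, -0.4, 7.7]
opening: 0.135
grasp_force: 30.0
```

```bash
cat > r.py <<'E'
from rig import *
import numpy as np
s=read_state();R=s['tcp_rot']
print(s['time_s'],'F',s['force'].round(2),'M',s['moment'].round(3),'z',s['position'][2].round(4),'xy',s['position'][:2].round(4),'yaw',np.degrees(np.arctan2(R[1,0],R[0,0])).round(2),'tau6',s['tau'][5].round(3))
E
python3 r.py
```

```text
11.675 F [-1.32 -0.39  7.68] M [-0.018  0.18  -0.008] z 0.0648 xy [0.6089 0.0494] yaw 82.96 tau6 0.053
```

Emit:
{"method": "jog_arm", "body": {
  "delta_pos": [
    [0.02, 0, 0],
    [0.04, -0.01, 0],
    [0.065, -0.015, 0],
    [0.065, -0.015, 0]
  ],
  "turn": [-5, -10, -15, -15],
  "grip": [1, 1, 1, 1]
}}

```text
time_s: 12.18
position: [0.6098, 0.0491, 0.0649]
tcp_rot: [[0.375, 0.927, 0.003], [0.927, -0.375, -0.001], [0.001, 0.003, -1.0]]
force: [-0.9, 0.2, 8.2]
opening: 0.133
grasp_force: 30.0
```

```bash
python3 r.py
```

```text
12.175 F [-0.95  0.25  8.23] M [-0.035  0.195 -0.028] z 0.0649 xy [0.6098 0.0491] yaw 67.97 tau6 0.061
```

Emit:
{"method": "jog_arm", "body": {
  "delta_pos": [
    [0.02, -0.01, -0.03],
    [0.03, -0.015, -0.05],
    [0.03, -0.015, -0.05]
  ],
  "turn": [-4, -8, -8],
  "grip": [1, 1, 1]
}}

```text
time_s: 12.55
position: [0.6102, 0.0489, 0.0644]
tcp_rot: [[0.5, 0.866, 0.004], [0.866, -0.5, -0.001], [0.001, 0.003, -1.0]]
force: [0.0, -0.8, 7.9]
opening: 0.133
grasp_force: 30.0
```

```bash
python3 r.py
```

```text
12.55 F [ 0.05 -0.8   7.86] M [-0.118  0.192 -0.02 ] z 0.0644 xy [0.6102 0.0489] yaw 59.98 tau6 0.063
```

Emit:
{"method": "jog_arm", "body": {
  "delta_pos": [
    [0.005, -0.003, 0],
    [0.01, -0.006, 0],
    [0.01, -0.006, 0]
  ],
  "turn": [-1.5, -3, -3],
  "grip": [1, 1, 1]
}}

```text
time_s: 12.92
position: [0.6098, 0.0492, 0.0644]
tcp_rot: [[0.544, 0.839, 0.003], [0.839, -0.544, -0.0], [0.001, 0.002, -1.0]]
force: [-1.7, -0.6, 8.3]
opening: 0.134
grasp_force: 30.0
```

```bash
python3 r.py
```

```text
12.925 F [-1.67 -0.55  8.32] M [0.096 0.323 0.113] z 0.0644 xy [0.6098 0.0492] yaw 57.02 tau6 0.149
```

Emit:
{"method": "jog_arm", "body": {
  "delta_pos": [
    [0, 0, 0],
    [0, 0, 0],
    [0, 0, 0]
  ],
  "turn": [-0.5, -1, -1],
  "grip": [1, 1, 1]
}}

```text
time_s: 13.3
position: [0.6096, 0.0493, 0.0643]
tcp_rot: [[0.559, 0.829, 0.002], [0.829, -0.559, -0.0], [0.001, 0.002, -1.0]]
force: [-1.1, 0.1, 9.2]
opening: 0.137
grasp_force: 30.0
```

```bash
python3 r.py
```

```text
13.3 F [-1.07  0.13  9.21] M [0.13  0.3   0.151] z 0.0643 xy [0.6096 0.0493] yaw 56.04 tau6 0.184
```

The moment climbed from about 0 to 0.11 and then 0.15 N m, so the stop is felt. I'll ease back about 4° to the notch and let it rise.

Emit:
{"method": "jog_arm", "body": {
  "delta_pos": [
    [0, 0, 0],
    [-0.01, 0.005, 0],
    [-0.01, 0.005, 0]
  ],
  "turn": [2, 4, 4],
  "grip": [1, 1, 1]
}}

```text
time_s: 13.68
position: [0.6096, 0.0493, 0.0643]
tcp_rot: [[0.5, 0.866, 0.002], [0.866, -0.5, 0.0], [0.001, 0.002, -1.0]]
force: [-0.6, 0.9, 7.8]
opening: 0.132
grasp_force: 30.0
```

```bash
python3 r.py
```

```text
13.675 F [-0.62  0.94  7.84] M [ 0.176  0.241 -0.01 ] z 0.0643 xy [0.6096 0.0493] yaw 60.0 tau6 -0.044
```

Emit:
{"method": "jog_arm", "body": {
  "delta_pos": [
    [0, 0, 0.1],
    [0, 0, 0.2],
    [0, 0, 0.3],
    [0, 0, 0.35],
    [0, 0, 0.35]
  ],
  "turn": [0, 0, 0, 0, 0],
  "grip": [1, 1, 1, 1, 1]
}}

```text
time_s: 14.3
position: [0.6096, 0.0493, 0.0675]
tcp_rot: [[0.5, 0.866, 0.002], [0.866, -0.5, 0.0], [0.001, 0.002, -1.0]]
force: [-0.9, 0.9, 6.2]
opening: 0.132
grasp_force: 30.0
```

```bash
python3 r.py
```

```text
14.3 F [-0.86  0.92  6.22] M [ 0.182  0.215 -0.016] z 0.0675 xy [0.6096 0.0493] yaw 59.99 tau6 -0.001
```

Underside is at 24 mm and it is still carrying only the spring force, so it is in the notch. I'll continue the rise.

Emit:
{"method": "jog_arm", "body": {
  "delta_pos": [
    [0, 0, 0.1],
    [0, 0, 0.2],
    [0, 0, 0.26],
    [0, 0, 0.26]
  ],
  "turn": [0, 0, 0, 0],
  "grip": [1, 1, 1, 1]
}}

```text
time_s: 14.8
position: [0.6096, 0.0493, 0.07]
tcp_rot: [[0.5, 0.866, 0.002], [0.866, -0.5, 0.0], [0.001, 0.002, -1.0]]
force: [0.1, 0.8, 5.8]
opening: 0.135
grasp_force: 30.0
```

```bash
python3 r.py
```

```text
14.8 F [0.15 0.82 5.79] M [ 0.114  0.151 -0.005] z 0.07 xy [0.6096 0.0493] yaw 59.99 tau6 -0.001
```

Emit:
{"method": "jog_arm", "body": {
  "delta_pos": [
    [0, 0, 0],
    [0, 0, 0],
    [0, 0, 0],
    [0, 0, 0],
    [0, 0, 0],
    [0, 0, 1],
    [0, 0, 3],
    [0, 0, 6],
    [0, 0, 9],
    [0, 0, 12],
    [0, 0, 12]
  ],
  "turn": [0, 0, 0, 0, 0, 0, 0, 0, 0, 0, 0],
  "grip": [0.6, 0.6, 0.6, 0.6, 0.6, 0.6, 0.6, 0.6, 0.6, 0.6, 0.6]
}}

```text
time_s: 16.18
position: [0.6106, 0.0491, 0.1927]
tcp_rot: [[0.5, 0.866, 0.007], [0.866, -0.5, -0.001], [0.003, 0.007, -1.0]]
force: [0.6, 0.2, -0.2]
opening: 0.405
grasp_force: 0.0
```

```bash
python3 r.py; python3 - <<'E'
from h import *
w,_=cam("wrist");d,_=cam("side")
cv2.imwrite("pics/end.png",np.hstack([cv2.resize(w["color"][120:320,180:380],(400,400)),cv2.resize(d["color"][170:270,280:380],(400,400))]))
for z in(.0235,.027):
    print(z,[proj(d,(.6073+.026*a,.047+.026*b,z+.036))for a,b in((-.55,-.83),)],proj(d,(.6073,.047,z+.063)))
E
```

```text
16.175 F [ 0.62  0.24 -0.16] M [-0.071  0.033  0.023] z 0.1927 xy [0.6106 0.0491] yaw 60.0 tau6 -0.001
0.0235 [array([330.52644107, 221.8476426 ])] [329.20193289 202.48493061]
0.027 [array([330.56633801, 220.0990455 ])] [329.23942705 200.73114515]
```

View pics/end.png

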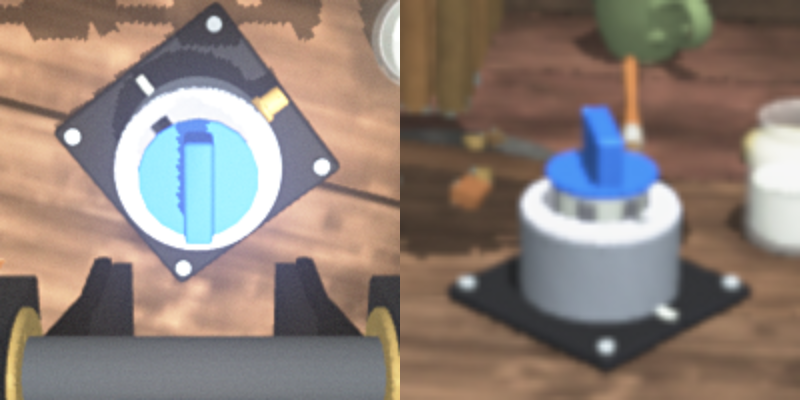

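The wrist half shows the cartridge centred with its bar turned about 38° from the slots. The side half shows it upright, with the flange bottom at about full-image row 219.5, which matches 27 mm (seated in the notch). The fingers are clear of everything.

```bash
python3 -c "
from rig import *
print(hand_in())"
```

```text
the job is handed in; nothing more can be done
None
```

I fitted the cartridge in the holder: pushed in to 21 mm, turned clockwise until the stop was felt at about 0.15 N m, eased back 4°, risen into its notch at about 27 mm and released. I handed the job in at about 16 s with the gripper clear.

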